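# Roll the toy-maker's blanks up to their stops

### The arm

A 6-joint arm with a two-finger parallel gripper is mounted at the origin on the work surface. World frame = base frame: x ahead of the robot, y to its left, z up, the work surface at z = 0. Lengths are in m, angles in rad, forces in N, time in s.
With the tool pointing down it reaches from about 0.325 to 0.75 m from the base axis. Payload 7.6 kg.
Tool frame: the origin (TCP) lies midway between the tips of the shut fingers; the grasp point (between the pads) lies 19 mm behind it; x points along the fingers, z is the direction in which the jaws open and shut, and the axes are right-handed (so a half turn about x gives the same grasp; the last joint's range is limited). The gripper opens to 85 mm and grips with 20 to 120 N. Pads are 22 mm wide; open, the fingers measure 114 mm over their backs; the gripper's body (76 mm by 85 mm) begins 54 mm behind the grasp point. The pads swing forward as they close: fully open they stand 13 mm farther back than shut.
Start: joints at [1.047, 0.052, 1.401, -0, 1.689, -0.07], TCP at [0.23, 0.472, 0.201] pointing down, gripper open.
Joint ranges: [-2.9, 2.9], [-0.91, 2.17], [0.12, 2.37], [-1.06, 4.2], [0.26, 2.73], [-2.93, 2.93]. Speed limits (rad/s): [2.57, 2.57, 3.01, 3.14, 3.14, 3.14].

### API

Orientations are given as a unit quaternion [x, y, z, w].
In Python, from station import robot gives the robot as it stands. The module is installed in compiled form; this text tells all that it offers.
- The arm moves only by the shell command python3 -m jog 'ROWS' [FORCE]. ROWS is JSON, one flat list of numbers, 7 for each row, row after row: the shift along the tool's x, y, z in mm, then the turn, a rotation vector about the tool's x, y, z in degrees, then the finger opening in mm, from 0 to 85.4. In form: [tx, ty, tz, wx, wy, wz, claw, tx, ty, tz, wx, wy, wz, claw, ...]. A call has 1 to 12 rows; each row shifts and turns the commanded pose from where the row before left it, along the tool's axes as they then stand; what a row does not reach is not made up. A row lasts 1/12 s, in which the tool goes at most 41.7 mm and 7.16 degrees, less where a joint would pass 70% of its speed; a pose out of reach is approached as far as the arm can. A call with a gripper value outside its range is refused whole. The fingers move at their own pace and stop on an object; FORCE is the grip in N (left out, the last holds). Time passes only in rows, so rows that do not move let the fingers close. It gives the time, the measured TCP pose, the force and the opening at its end, in the units of the state.
- robot.state(): the state, without advancing time (a new reading comes with each control period).
- robot.camera(name): name is "scene" or "top" or "wrist"; returns a dict with "frame" (400x640x3 uint8, red, green, blue), "K" (3x3 intrinsics, pixels), "extrinsics" (4x4, takes a point from world to camera coordinates). Camera axes: x right, y up, looking along -z (the intrinsics and any distortion apply to the point x, -y, -z); pixel columns grow to the right and rows downward; lengths in m; the calibration is good to about 2 mm. A picture is of the moment at which its call begins. There is no depth.
- robot.finish_job(): hands the job in, once; it reports no verdict.
Trained networks look in a picture, given as the dict that the camera call returned (one of the last four; its "shot" number tells which), for a name from the list of things; names that differ only in an ending like _2 or _b are one class to them, and where a whole thing is asked for, a point or a joint stands for the part that bears it (a point fixed in the world has none). Each returns a list of dicts, best first, with "conf" (0 to 1); they miss things now and then, are a little off and sometimes report something else, mostly with a low value. They report only what shows in the picture. A call takes as long as a camera call. They do not tell look-alikes from the thing itself.
- robot.trace(query, picture): "pixels" (400x640 bool, what is visible of it) and "box" ([left, top, right, bottom] in pixels, round what is visible of it).
- robot.pinpoint(query, picture): "uv" ([column, row] in pixels: a listed point, or the origin of a listed thing).
The state is a dict: "clock": time; "q": joint angles; "joint_vel": joint speeds; "effort": joint torques, N m; "position": TCP position; "tool_rot": TCP orientation; "contact_force": force on the tool from outside, world axes, zero at the start; "moment": the same for the moment, N m; "grip_width": finger opening in m.
Only numpy, scipy, OpenCV 4.12 (cv2) and the standard library are available. Lean on these libraries where they do the work, as an engineer would, in place of code of your own. Each camera call takes 0.05 s, during which the arm holds its last target. There are 200 camera calls.

### The job

With a fingertip, push the wooden roller and the toy wheel, in either order, up their sloping gutters and over the crest, so that each comes to rest in the dip against its end stop and does not roll back. Push them only, never lift them, and leave the jar, the toy car and the block where they are. Let go of everything at the end.

Things in the scene. Friction and masses are not known exactly. Their poses are not given: they have to be found in the camera images.
- long_gutter: Wide fixed wooden trough that holds the roller, rising along its own +x. Origin: mid-length, mid-width, at bench height; z up. Floor 76 mm wide; side strips 8 mm thick, 12 mm above the floor. From the low sill at x = -115 mm it climbs at 7 degrees to a crest, then dips to the end stop at x = 115 mm.
- long_gutter_ramp (a point): Low end: point on the floor, mid-width, at the inner face of the sill (12 mm thick, 10 mm above the floor), 24 mm above the bench. x axis up the slope, z square to the floor. The roller starts against the sill, centre at trough x = -98 mm, 48 mm above the bench; let go on the ramp, it rolls back there.
- long_gutter_crest (a point): Crest of the floor, mid-width: trough x = 68 mm, 47 mm above the bench. Beyond it the floor dips at 12 degrees for 47 mm to the end stop, where the roller then rolls and stays.
- long_gutter_seat (a point): Where the centre of the roller lies when at rest in the dip against the end stop: trough x = 93 mm, 64 mm above the bench. The stop is an upright block 15 mm thick, its top 69 mm above the bench.
- wheel_gutter: Narrow fixed wooden trough that holds the wheel, rising along its own +x. Origin: mid-length, mid-width, at bench height; z up. Floor 36 mm wide; side strips 8 mm thick, 12 mm above the floor. From the low sill at x = -130 mm it climbs at 7 degrees to a crest, then dips to the end stop at x = 130 mm.
- wheel_gutter_ramp (a point): Low end: point on the floor, mid-width, at the inner face of the sill (12 mm thick, 10 mm above the floor), 24 mm above the bench. x axis up the slope, z square to the floor. The wheel starts against the sill, centre at trough x = -110 mm, 59 mm above the bench; let go on the ramp, it rolls back there.
- wheel_gutter_crest (a point): Crest of the floor, mid-width: trough x = 71 mm, 49 mm above the bench. Beyond it the floor dips at 12 degrees for 59 mm to the end stop, where the wheel then rolls and stays.
- wheel_gutter_seat (a point): Where the centre of the wheel lies when at rest in the dip against the end stop: trough x = 98 mm, 76 mm above the bench. The stop is an upright block 15 mm thick, its top 83 mm above the bench.
- dowel: Plain round wooden roller, 44 mm in diameter and 70 mm long, 50 to 105 g, lying across the wide trough. Origin at its centre, its own y axis along its round axis (across the trough); it turns as it rolls. 3 mm play to each side strip.
- wheel: Wooden toy wheel, 64 mm in diameter and 30 mm thick, 50 to 100 g, standing on its rim in the narrow trough. Origin at its centre, its own y axis along the axle (across the trough); it turns as it rolls. 3 mm play to each side strip.
- glue_jar: Bystander: white glue jar with a black cap, 52 mm in diameter, 70 mm tall, loose on the bench. Origin at the centre of its underside.
- toy_car: Bystander: small wooden toy car, 110 x 61 x 66 mm, loose on the bench. Origin under its centre, at bench height, x along its length.
- beech_block: Bystander: beech block, 60 x 40 x 35 mm, loose on the bench. Origin at the centre of its underside.
Things that resemble listed ones, but are neither listed nor needed, are in the scene too. What is shaped like the wheel but turquoise is not meant. What is shaped like the dowel but purple is not meant.

How it is judged:
At the end, for the whole second after the job is handed in: The roller and the wheel each lie still (under 20 mm/s) on their own gutter with the centre within 8 mm of the seat point in the dip against the end stop and the round axis across the gutter (within 0.2 rad); jar, toy car and block within 15 mm of where they began (distance between dowel and long_gutter_seat below 0.008 m and angle between the y axis of dowel and the y axis of long_gutter, either way round below 0.2 rad and linear speed of each of dowel, wheel below 0.02 m/s and contact force between dowel and long_gutter above 0.1 N and distance between wheel and wheel_gutter_seat below 0.008 m and angle between the y axis of wheel and the y axis of wheel_gutter, either way round below 0.2 rad and contact force between wheel and wheel_gutter above 0.1 N and distance of each of glue_jar, toy_car, beech_block from where it was at the start of the episode below 0.015 m); the robot touches nothing.
It fails at once if the roller is lifted: its centre comes more than 12 mm farther from the ramp floor than when it lies on it (z of dowel in the frame of long_gutter_ramp above 0.034 m).
It fails at once if the wheel is lifted: its centre comes more than 12 mm farther from the ramp floor than when it lies on it (z of wheel in the frame of wheel_gutter_ramp above 0.044 m).
It fails at once if the glue jar, toy car or beech block is moved by more than 15 mm (distance of any of glue_jar, toy_car, beech_block from where it was at the start of the episode above 0.015 m).
It also fails if it takes over 64 s, if anything falls off the work surface, if the arm or the gripper's body presses on something with over 40 N, if the wrist force passes 120 N, or if a joint passes its speed limit or range.

## Working session

There is one attempt and no reset: what is moved stays moved. The work goes in short steps, Python scripts to look and compute and a shell command to move; the robot and the scene stay as the last step left them, time stands still between calls to the robot, and variables do not carry over. Pictures are saved under pics/ and viewed, about 8 in all and at most 12, crops included, and the job is handed in when it is done.

```bash
mkdir -p pics; cat > h.py <<'E'
import numpy as np, cv2
from station import robot
def ray(p,uv):
    K=np.array(p["K"]);E=np.array(p["extrinsics"]);R=E[:3,:3];t=E[:3,3]
    a=np.linalg.inv(K)@[uv[0],uv[1],1]; d=R.T@np.array([a[0],-a[1],-a[2]] if a[2]>0 else a)
    return -R.T@t,d
def onz(p,uv,z):
    o,d=ray(p,uv); return o+d*(z-o[2])/d[2]
def tri(obs):
    A=np.zeros((3,3));b=np.zeros(3)
    for p,uv in obs:
        o,d=ray(p,uv);d=d/np.linalg.norm(d);M=np.eye(3)-np.outer(d,d);A+=M;b+=M@o
    return np.linalg.solve(A,b)
def proj(p,X):
    E=np.array(p["extrinsics"]);c=E[:3,:3]@X+E[:3,3];v=np.array(p["K"])@[c[0],-c[1],-c[2]];return v[:2]/v[2]
def save(p,n): cv2.imwrite(f"pics/{n}.png",cv2.cvtColor(p["frame"],cv2.COLOR_RGB2BGR))
E
python3 - <<'E'
from h import *
np.set_printoptions(precision=3,suppress=True)
t=robot.camera("top");s=robot.camera("scene");save(t,"t0");save(s,"s0")
Z=dict(long_gutter=0,long_gutter_ramp=.024,long_gutter_crest=.047,long_gutter_seat=.064,wheel_gutter=0,wheel_gutter_ramp=.024,wheel_gutter_crest=.049,wheel_gutter_seat=.076,dowel=.048,wheel=.059,glue_jar=0,toy_car=0,beech_block=0)
for n,z in Z.items():
    for c,p in(("t",t),("s",s)):
        for r in robot.pinpoint(n,p)[:2]: print(n,c,round(r["conf"],2),np.array(r["uv"]),onz(p,r["uv"],z))
print(robot.state())
E
```

```text
long_gutter t 0.65 [310.9 248.1] [0.462 0.02  0.   ]
long_gutter t 0.56 [463.9 249.8] [ 0.465 -0.42   0.   ]
long_gutter_ramp t 0.72 [351.2 237.4] [ 0.494 -0.094  0.024]
long_gutter_crest t 0.72 [276.7 246.8] [0.463 0.114 0.047]
long_gutter_crest t 0.6 [289.2 251.2] [0.452 0.079 0.047]
long_gutter_seat t 0.55 [277. 250.] [0.454 0.111 0.064]
long_gutter_seat t 0.18 [345.9 189.1] [ 0.626 -0.076  0.064]
wheel_gutter t 0.71 [319.5 185.4] [ 0.645 -0.002  0.   ]
wheel_gutter_ramp t 0.75 [278.6 182.3] [0.648 0.116 0.024]
wheel_gutter_ramp t 0.71 [350.7 241. ] [ 0.484 -0.093  0.024]
wheel_gutter_crest t 0.97 [345.2 190.6] [ 0.624 -0.074  0.049]
wheel_gutter_seat t 0.82 [353.4 190. ] [ 0.623 -0.096  0.076]
wheel_gutter_seat t 0.31 [463.5 249.9] [ 0.464 -0.396  0.076]
dowel t 0.87 [349.8 240.7] [ 0.484 -0.089  0.048]
dowel t 0.76 [393.5 229.2] [ 0.518 -0.21   0.048]
wheel t 0.85 [281.9 179.7] [0.65  0.104 0.059]
wheel t 0.56 [274.1 184.3] [0.637 0.125 0.059]
glue_jar t 0.92 [174.7 217.8] [0.542 0.416 0.   ]
toy_car t 0.63 [466.2 249. ] [ 0.468 -0.426  0.   ]
beech_block t 0.75 [178.2 211.5] [0.561 0.407 0.   ]
beech_block t 0.72 [346.5 238.1] [ 0.493 -0.082  0.   ]
{'clock': 1.4, 'q': array([ 1.047,  0.052,  1.401, -0.   ,  1.689, -0.07 ]), 'joint_vel': array([ 0.002,  0.001, -0.   ,  0.002, -0.   , -0.   ]), 'effort': array([  0.001, -38.152, -36.031,   0.   ,   0.   ,  -0.   ]), 'position': array([0.23 , 0.472, 0.201]), 'tool_rot': array([-0.375,  0.6  ,  0.375,  0.6  ]), 'contact_force': array([-0.036,  0.343, -0.427]), 'moment': array([-0.008, -0.045,  0.049]), 'grip_width': 0.08536297988361717}
```

View pics/t0.png

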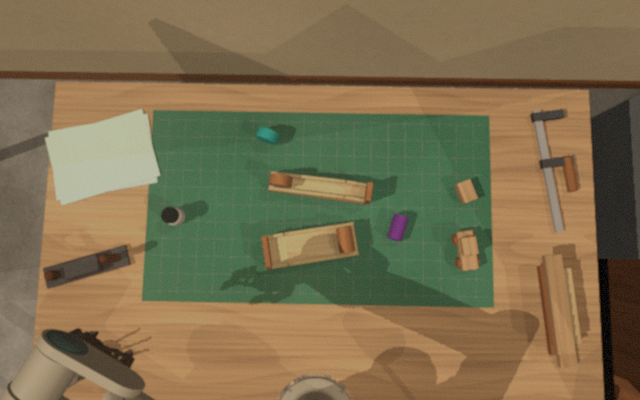

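View pics/s0.png

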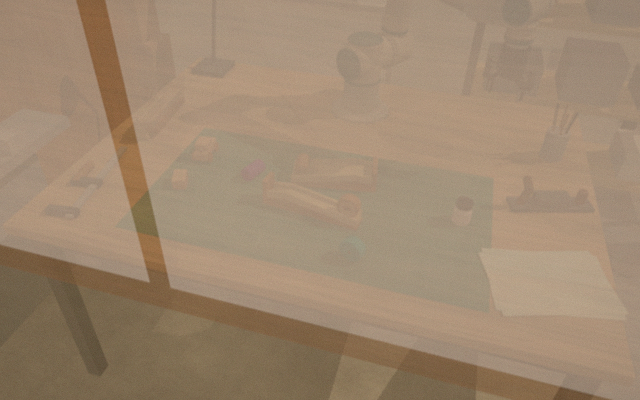

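The top view shows the roller at (347,239) at the low, right end of the wide gutter, which rises to the left. The wheel is at (281,180) at the low, left end of the narrow gutter, which rises to the right. The jar (173,216), car (466,250) and block (467,191) are well clear. The scene camera is veiled, so I'll use top and wrist.

```bash
python3 -m jog '[-10,-33,-23,0,0,0,0,-10,-33,-23,0,0,0,0,-10,-33,-23,0,0,0,0,-10,-33,-23,0,0,0,0,-10,-33,-23,0,0,0,0,-10,-33,-23,0,0,0,0,-10,-33,-23,0,0,0,0,-10,-33,-23,0,0,0,0,-10,-33,-23,0,0,0,0,-10,-33,-23,0,0,0,0,-10,-33,-23,0,0,0,0,-10,-33,-23,0,0,0,0]'
python3 -m jog '[0,0,0,-7,0,0,0,0,0,0,-7,0,0,0,0,0,0,-7,0,0,0,0,0,0,-5,0,0,0,0,0,0,0,0,0,0]'
python3 - <<'E'
from h import *
np.set_printoptions(precision=3,suppress=True)
w=robot.camera("wrist");save(w,"w1")
E=np.array(w["extrinsics"]);print("cam",-E[:3,:3].T@E[:3,3],"look",-E[2,:3])
Z=dict(long_gutter_ramp=.024,long_gutter_crest=.047,long_gutter_seat=.064,wheel_gutter_ramp=.024,wheel_gutter_crest=.049,wheel_gutter_seat=.076,dowel=.048,wheel=.059)
for n,z in Z.items():
    for r in robot.pinpoint(n,w)[:2]: print(n,round(r["conf"],2),np.array(r["uv"]),onz(w,r["uv"],z))
E
```

```text
clock: 2.4
position: [0.4656, 0.0482, 0.3217]
tool_rot: [-0.375, 0.599, 0.375, 0.6]
contact_force: [1.3, 0.5, 0.1]
grip_width: -0.0
clock: 2.82
position: [0.4651, 0.0501, 0.3209]
tool_rot: [0.501, -0.499, -0.501, -0.499]
contact_force: [-0.5, 0.0, -0.7]
grip_width: 0.0001
cam [0.399 0.05  0.494] look [ 0.262  0.    -0.965]
long_gutter_crest 0.71 [519.9 204. ] [0.534 0.373 0.047]
long_gutter_crest 0.6 [345.8 161.1] [0.464 0.087 0.047]
long_gutter_seat 0.62 [368.8 155.6] [0.454 0.12  0.064]
wheel_gutter_ramp 0.78 [366.7 262.2] [0.652 0.131 0.024]
wheel_gutter_ramp 0.32 [344.7 157.4] [0.462 0.086 0.024]
wheel_gutter_crest 0.91 [249.2 255.6] [ 0.627 -0.075  0.049]
wheel_gutter_seat 0.68 [230.1 261.9] [ 0.624 -0.099  0.076]
dowel 0.92 [243.2 178.4] [ 0.492 -0.076  0.048]
dowel 0.58 [163.3 195.8] [ 0.521 -0.208  0.048]
wheel 0.76 [358.  273.2] [0.654 0.111 0.059]
```

View pics/w1.png

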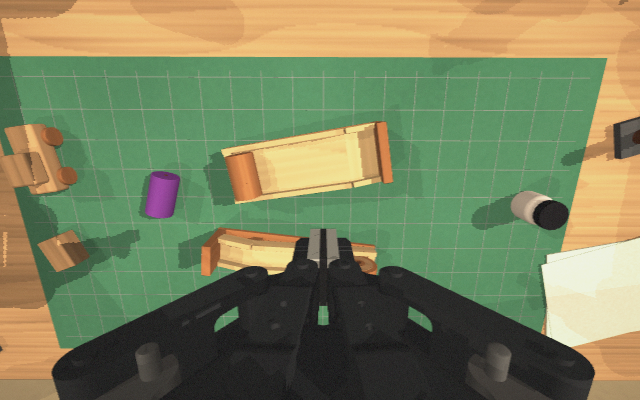

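```bash
python3 - <<'E'
import cv2
a=cv2.imread("pics/w1.png");cv2.imwrite("pics/w1c.png",cv2.resize(a[110:290,195:400],None,fx=3.3,fy=3.3,interpolation=cv2.INTER_CUBIC))
E
```

```text
(no output)
```

View pics/w1c.png

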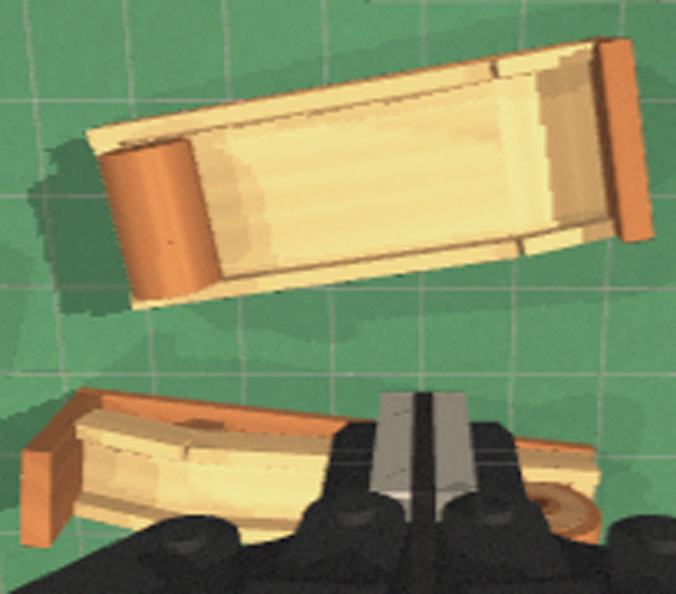

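```bash
python3 - <<'E'
from h import *
np.set_printoptions(precision=4,suppress=True)
w=robot.camera("wrist")
def P(u,v,z): return onz(w,(u/3.3+195,v/3.3+110),z)
for nm,L in (("long stop out a,b; in a,b; low",[(632,40,.069),(653,238,.069),(597,42,.069),(623,242,.069),(88,130,.035),(133,308,.035),(495,68,.059),(522,252,.059)]),("wheel stop",[(20,452,.083),(22,545,.083),(55,450,.083),(52,545,.083)])):
    print(nm)
    for l in L: print(P(*l))
t=robot.camera("top")
for p in (w,t):
  for n,z in(("dowel",.048),("wheel",.059)):
    for r in robot.trace(n,p)[:2]:
        m=cv2.moments(r["pixels"].astype(np.uint8),True);c=(m["m10"]/m["m00"],m["m01"]/m["m00"])
        print(n,round(r["conf"],2),r["box"],np.array(c),onz(p,c,z))
E
```

```text
long stop out a,b; in a,b; low
[0.4049 0.1425 0.069 ]
[0.4934 0.1574 0.069 ]
[0.4057 0.1273 0.069 ]
[0.4953 0.1436 0.069 ]
[ 0.4474 -0.1108  0.035 ]
[ 0.5373 -0.0962  0.035 ]
[0.4172 0.0837 0.059 ]
[0.5024 0.0982 0.059 ]
wheel stop
[ 0.5943 -0.1403  0.083 ]
[ 0.6438 -0.1449  0.083 ]
[ 0.5932 -0.1236  0.083 ]
[ 0.6438 -0.1302  0.083 ]
dowel 0.77 [146.0, 171.8, 180.4, 217.5] [161.5297 194.5875] [ 0.5186 -0.2102  0.048 ]
dowel 0.76 [226.1, 152.8, 265.0, 201.6] [243.2561 176.0935] [ 0.4882 -0.0758  0.048 ]
wheel 0.53 [354.2, 254.1, 374.3, 274.0] [365.5407 264.0813] [0.6372 0.1228 0.059 ]
dowel 0.95 [386.9, 217.6, 408.0, 241.4] [397.3978 227.7403] [ 0.5224 -0.2212  0.048 ]
dowel 0.58 [338.5, 226.8, 355.8, 251.9] [345.7257 240.187 ] [ 0.4852 -0.0776  0.048 ]
wheel 0.81 [257.6, 128.2, 282.5, 147.5] [267.6621 135.8483] [0.7752 0.1474 0.059 ]
wheel 0.5 [269.6, 174.5, 292.0, 188.5] [280.078  180.2199] [0.6488 0.1087 0.059 ]
```

```bash
python3 -m jog '[0,0,0,-5,0,0,0,0,0,0,-5,0,0,0,0,0,-25,0,0,0,0,28,0,-25,0,0,0,0,28,0,-25,0,0,0,0,28,0,-25,0,0,0,0,28,0,-25,0,0,0,0,28,0,-25,0,0,0,0,28,0,-25,0,0,0,0,28,0,0,0,0,0,0,0,0,0,0,0,0,0]'
cat >> h.py <<'E'
def rel(o,u):
    s=robot.state();d=s["position"][:2]-o;return "along %.1f left %.1f z %.1f"%(d@u*1e3,(d@[-u[1],u[0]])*1e3,s["position"][2]*1e3),s["contact_force"]
LO=np.array([.4704,.0222]);LU=np.array([-.173,.985])
E
python3 -c "
from h import *
w=robot.camera('wrist');print(rel(LO,LU));save(w,'w2')"
```

```text
clock: 4.48
position: [0.4923, -0.1222, 0.1185]
tool_rot: [-0.538, 0.457, 0.545, 0.454]
contact_force: [-0.6, 0.2, -0.0]
grip_width: 0.0
('along -145.9 left 2.0 z 122.1', array([-0.57519125,  0.85748471,  0.05359068]))
```

View pics/w2.png

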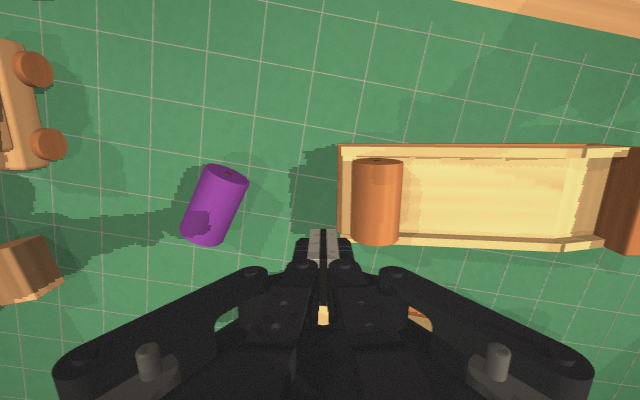

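The gutter is square to the wrist view, the roller is at (377,200), and the fingertip is about (322,232), just left of the sill. I'll go down behind the roller.

```bash
python3 -m jog '[26,-2,0,0,0,0,0,26,0,0,0,0,0,0,20,0,0,0,0,0,0,7,0,0,0,0,0,0,0,0,0,0,0,0,0]'
python3 -c "
from h import *
print(rel(LO,LU))"
python3 -m jog '[0,0,4,0,0,0,0,0,0,4,0,0,0,0,0,0,4,0,0,0,0,-0.3,0,3,0,0,0,0,-0.5,0,4,0,0,0,0,-0.5,0,4,0,0,0,0,-0.5,0,4,0,0,0,0]'
python3 -c "
from h import *
print(rel(LO,LU));w=robot.camera('wrist');save(w,'w3')"
```

```text
clock: 4.95
position: [0.4974, -0.1211, 0.0461]
tool_rot: [-0.542, 0.454, 0.542, 0.454]
contact_force: [-0.4, -0.3, 0.3]
grip_width: 0.0
('along -145.8 left -1.8 z 46.1', array([-0.42951925, -0.25566264,  0.32379181]))
clock: 5.53
position: [0.4927, -0.0947, 0.048]
tool_rot: [0.542, -0.454, -0.542, -0.455]
contact_force: [-0.7, 0.6, 0.4]
grip_width: -0.0001
('along -119.1 left -1.8 z 48.0', array([-0.70591213,  0.62284026,  0.37938114]))
```

View pics/w3.png

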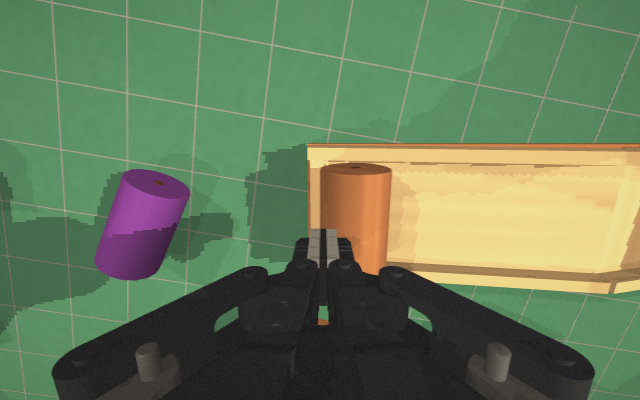

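The roller (355,215) is at the sill and the fingertip (322,235) overlaps its left edge. I'll measure whether it has moved.

```bash
cat >> h.py <<'E'
def where(n,o,u,z,cams=("wrist","top"),zslope=0.1228):
    for c in cams:
        p=robot.camera(c)
        for r in robot.pinpoint(n,p)[:2]+robot.trace(n,p)[:2]:
            if "uv" in r: uv=r["uv"]
            else:
                m=cv2.moments(r["pixels"].astype(np.uint8),True);uv=(m["m10"]/m["m00"],m["m01"]/m["m00"])
            d=onz(p,uv,z)[:2]-o
            if abs(d@[-u[1],u[0]])<.05: print(c,"uv" in r,round(r["conf"],2),"along %.1f left %.1f"%(d@u*1e3,(d@[-u[1],u[0]])*1e3))
E
python3 -c "
from h import *
where('dowel',LO,LU,.05)"
python3 -m jog '[-0.5,0,4,0,0,0,0,-0.5,0,4,0,0,0,0,-0.5,0,4,0,0,0,0,-0.5,0,4,0,0,0,0,-0.5,0,4,0,0,0,0]'
python3 -c "
from h import *
print(rel(LO,LU));where('dowel',LO,LU,.052)"
```

```text
wrist True 0.77 along -99.6 left 0.9
wrist True 0.68 along -231.0 left -1.0
wrist False 0.9 along -235.1 left -1.4
wrist False 0.87 along -96.5 left 8.9
top True 0.84 along -239.5 left -10.0
top True 0.42 along -99.7 left -1.9
top False 0.54 along -257.8 left -13.5
top False 0.45 along 33.4 left 2.4
clock: 6.3
position: [0.4892, -0.075, 0.0503]
tool_rot: [-0.542, 0.454, 0.542, 0.455]
contact_force: [0.4, -0.9, -0.7]
grip_width: 0.0003
('along -99.0 left -1.7 z 50.3', array([ 0.36295383, -0.86419665, -0.72655161]))
wrist True 0.94 along -97.9 left 0.8
wrist True 0.59 along -231.7 left -2.5
wrist False 0.74 along -98.9 left 14.5
wrist False 0.69 along -231.0 left -0.7
top True 0.96 along -238.2 left -7.8
top False 0.58 along -248.1 left -8.2
```

```bash
python3 -c "
from h import *
w=robot.camera('wrist');t=robot.camera('top')
a=np.vstack([w['frame'][100:300,160:640],cv2.resize(t['frame'][150:300,200:440],(480,300),interpolation=cv2.INTER_CUBIC)])
save({'frame':a},'c4')"
```

```text
(no output)
```

View pics/c4.png

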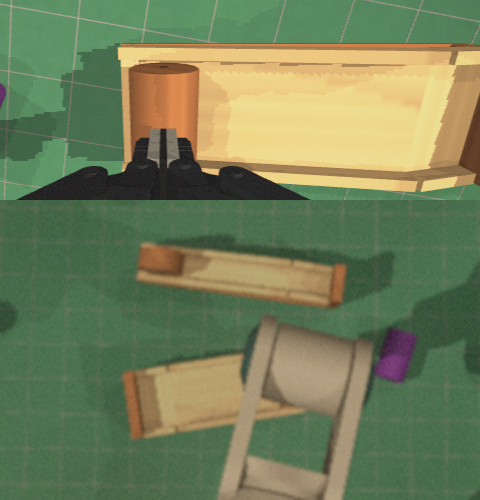

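```bash
python3 -c "
from h import *
np.set_printoptions(precision=4,suppress=True)
w=robot.camera('wrist');s=robot.state();X=s['position']
for dz in (0,.019,.04): print(dz,proj(w,X+[0,0,dz]))
E=np.array(w['extrinsics']);print(X,-E[:3,:3].T@E[:3,3],w['K'])
for a,l,z in ((-98,0,.048),(-98,35,.048),(-98,-35,.048),(-127,46,.035),(-127,-46,.035)):
  print(a,l,proj(w,np.r_[LO+LU*a/1e3+np.array([-LU[1],LU[0]])*l/1e3,z]))
q=s['q'];print(q)
"
```

```text
0 [322.0786 223.729 ]
0.019 [321.9806 235.4152]
0.04 [321.8435 251.7572]
[ 0.4892 -0.0756  0.0501] [ 0.4243 -0.0865  0.2231] [[285.4362   0.     322.8099]
 [  0.     285.4362 195.4682]
 [  0.       0.       1.    ]]
-98 0 [324.5166 220.1819]
-98 35 [324.6372 166.8735]
-98 -35 [324.4074 268.4798]
-127 46 [280.1305 146.8494]
-127 -46 [284.9453 272.8835]
[-0.2279  0.0745  1.6849  0.      1.3822 -1.9731]
```

```bash
python3 -c "
from h import *
s=robot.camera('scene');X=robot.state()['position'];uv=proj(s,X);print(uv)
E=np.array(s['extrinsics']);print(-E[:3,:3].T@E[:3,3])
c=np.r_[LO-LU*.098,.048];print(proj(s,c),proj(s,c+[0,0,.022]))
u,v=np.int32(uv);x0,y0=u-70,v-55;print(x0,y0)
a=s['frame'][y0:y0+95,x0:x0+140].astype(float);a=np.clip((a-a.min((0,1)))/(a.max((0,1))-a.min((0,1)))*255,0,255).astype(np.uint8)
save({'frame':cv2.resize(a,None,fx=5.5,fy=5.5,interpolation=cv2.INTER_CUBIC)},'s5')"
```

```text
[302.69553153 164.73196633]
[1.7318972  0.3139051  0.95613511]
[303.27161637 165.04250017] [303.30276702 159.12025029]
232 109
```

View pics/s5.png

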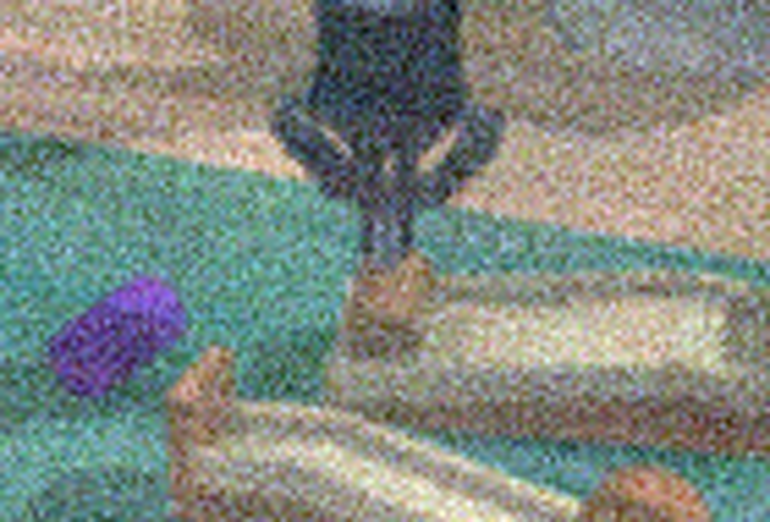

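The finger's visible end is about 28 mm higher than the reported TCP in both the wrist and scene views. That is above the roller, which explains why nothing was touched. I'll back off, go lower and feel forward.

```bash
python3 -m jog '[0,0,-16,0,0,0,0,0,0,-16,0,0,0,0,0,0,-17,0,0,0,0,15,1,0,0,0,0,0,15,1,0,0,0,0,0,0,0,0,0,0,0]'
python3 -c "
from h import *
print(rel(LO,LU));w=robot.camera('wrist');t=robot.camera('scene');X=robot.state()['position'];u,v=np.int32(proj(t,X))
b=t['frame'][v-55:v+25,u-50:u+80].astype(float);b=np.clip((b-b.min((0,1)))/(b.max((0,1))-b.min((0,1)))*255,0,255).astype(np.uint8)
a=np.vstack([cv2.resize(w['frame'][100:290,200:480],(560,380)),cv2.resize(b,(560,220),interpolation=cv2.INTER_AREA)]);print(u,v)
save({'frame':a},'c6')"
```

```text
('along -99.6 left -1.7 z 50.2', array([0.86526668, 0.65462207, 0.1917459 ]))
302 164schema error: expected a multiple of 7 numbers
```

View pics/c6.png

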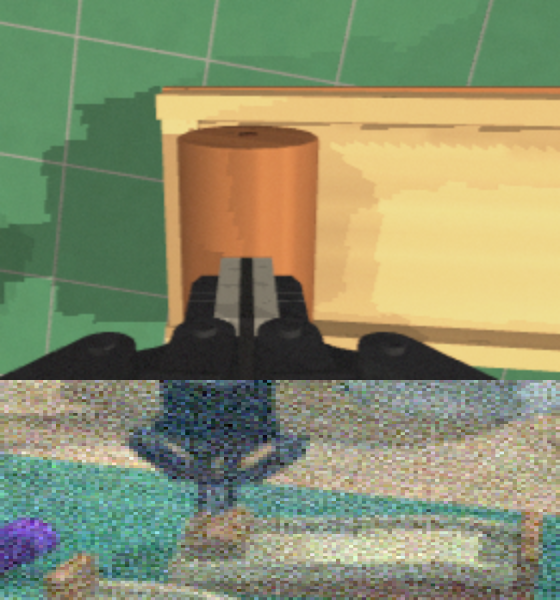

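That move was refused because of a typing slip. The view is unchanged, with the finger (245,260 in crop) above the roller. I'll redo it.

```bash
python3 -m jog '[0,0,-16,0,0,0,0, 0,0,-16,0,0,0,0, 0,0,-16,0,0,0,0, 0,1,0,0,0,0,0, 15,1,0,0,0,0,0, 13,0,0,0,0,0,0, 0,0,0,0,0,0,0]'
python3 -c "
from h import *
print(rel(LO,LU))"
python3 -m jog '[0,0,5,0,0,0,0, 0,0,5,0,0,0,0, 0,0,4,0,0,0,0, 0,0,0,0,0,0,0]'
python3 -m jog '[0,0,4,0,0,0,0, 0,0,4,0,0,0,0, 0,0,4,0,0,0,0, 0,0,0,0,0,0,0]'
python3 -c "
from h import *
print(rel(LO,LU));where('dowel',LO,LU,.05)"
```

```text
clock: 7.48
position: [0.4937, -0.1222, 0.0195]
tool_rot: [-0.54, 0.455, 0.543, 0.454]
contact_force: [-0.7, 1.0, -1.0]
grip_width: -0.0001
('along -146.2 left 2.0 z 19.5', array([-0.67182703,  1.01675235, -1.02857383]))
clock: 7.82
position: [0.4936, -0.1083, 0.023]
tool_rot: [0.542, -0.454, -0.542, -0.455]
contact_force: [-0.8, 0.5, -0.0]
grip_width: -0.0004
clock: 8.15
position: [0.4924, -0.0995, 0.0254]
tool_rot: [0.544, -0.455, -0.539, -0.454]
contact_force: [-6.5, -8.1, 14.7]
grip_width: 0.0002
('along -123.7 left -0.6 z 25.4', array([-6.54892175, -8.05548765, 14.7242298 ]))
wrist True 0.68 along -96.1 left 0.5
wrist True 0.59 along -230.9 left -0.6
wrist False 0.86 along -93.9 left 13.0
wrist False 0.59 along -233.4 left 0.2
top True 0.69 along -237.0 left -11.8
top True 0.44 along -93.2 left -3.4
top False 0.62 along -88.6 left 30.4
top False 0.54 along -257.0 left -12.2
```

```bash
python3 -m jog '[0,0,-10,0,0,0,0, 0,0,-12,0,0,0,0, 0,0,-12,0,0,0,0, 0,0,0,0,0,0,0, 0,0,0,0,0,0,0]'
python3 -c "
from h import *
S=[(robot.camera('top'),robot.state())[1] for _ in range(6)]
P=np.array([s['position'] for s in S]);print(P.mean(0),P.std(0),np.mean([s['contact_force'] for s in S],0))"
python3 -m jog '[3,0,0,0,0,0,0, 3,0,0,0,0,0,0, 0,0,0,0,0,0,0]'
python3 -m jog '[3,0,0,0,0,0,0, 0,0,0,0,0,0,0]'
python3 -m jog '[3,0,0,0,0,0,0, 0,0,0,0,0,0,0]'
```

```text
clock: 8.87
position: [0.4968, -0.1315, 0.0218]
tool_rot: [-0.541, 0.455, 0.542, 0.455]
contact_force: [-1.0, -0.8, 0.3]
grip_width: -0.0002
[ 0.49684441 -0.13067556  0.02189808] [7.63033797e-05 1.62510318e-04 1.35622916e-04] [-0.1536295   0.36444767  0.06766535]
clock: 9.42
position: [0.4966, -0.1307, 0.0153]
tool_rot: [-0.541, 0.455, 0.542, 0.454]
contact_force: [0.6, 0.0, 0.8]
grip_width: 0.0
clock: 9.58
position: [0.4967, -0.1308, 0.0125]
tool_rot: [-0.541, 0.455, 0.542, 0.454]
contact_force: [0.8, -0.4, 0.8]
grip_width: -0.0001
clock: 9.75
position: [0.4967, -0.1309, 0.0096]
tool_rot: [-0.541, 0.455, 0.542, 0.454]
contact_force: [-0.5, -0.8, -0.2]
grip_width: 0.0003
```

```bash
python3 -m jog '[3,0,0,0,0,0,0, 3,0,0,0,0,0,0, 0,0,0,0,0,0,0]'
python3 -m jog '[2,0,0,0,0,0,0, 0,0,0,0,0,0,0]'
python3 -m jog '[2,0,0,0,0,0,0, 0,0,0,0,0,0,0]'
```

```text
clock: 10.0
position: [0.4966, -0.1308, 0.0034]
tool_rot: [-0.541, 0.455, 0.542, 0.454]
contact_force: [0.5, -0.1, -0.8]
grip_width: 0.0003
clock: 10.17
position: [0.4969, -0.1309, 0.0018]
tool_rot: [-0.542, 0.455, 0.542, 0.455]
contact_force: [-0.4, -0.3, -0.7]
grip_width: 0.0
clock: 10.33
position: [0.4969, -0.1309, -0.0001]
tool_rot: [-0.542, 0.455, 0.542, 0.454]
contact_force: [-0.5, 0.0, 0.3]
grip_width: 0.0002
```

```bash
python3 -m jog '[3,0,0,0,0,0,0, 0,0,0,0,0,0,0]' | grep -E "pos|force"
python3 -m jog '[3,0,0,0,0,0,0, 0,0,0,0,0,0,0]' | grep -E "pos|force"
python3 -m jog '[3,0,0,0,0,0,0, 0,0,0,0,0,0,0]' | grep -E "pos|force"
```

```text
position: [0.4967, -0.1309, -0.0033]
contact_force: [-0.7, 0.3, -0.8]
position: [0.4967, -0.1308, -0.0064]
contact_force: [0.6, 0.1, -0.2]
position: [0.4967, -0.1308, -0.0094]
contact_force: [0.4, -0.5, 0.0]
```

```bash
for i in 1; do python3 -m jog '[3,0,0,0,0,0,0, 3,0,0,0,0,0,0, 0,0,0,0,0,0,0]' | grep -E "pos|force"; done
python3 -m jog '[3,0,0,0,0,0,0, 0,0,0,0,0,0,0]' | grep -E "pos|force"
python3 -m jog '[3,0,0,0,0,0,0, 0,0,0,0,0,0,0]' | grep -E "pos|force"
python3 -m jog '[3,0,0,0,0,0,0, 0,0,0,0,0,0,0]' | grep -E "pos|force"
```

```text
position: [0.4966, -0.1308, -0.0156]
contact_force: [0.3, 0.9, 0.2]
position: [0.4968, -0.1309, -0.0184]
contact_force: [-0.1, -0.1, -0.5]
position: [0.4968, -0.1309, -0.0213]
contact_force: [0.1, 0.1, 0.8]
position: [0.4968, -0.1309, -0.0243]
contact_force: [-0.4, -0.1, -0.6]
```

```bash
python3 -m jog '[2,0,0,0,0,0,0, 0,0,0,0,0,0,0]' | grep -E "pos|force"
python3 -m jog '[2,0,0,0,0,0,0, 0,0,0,0,0,0,0]' | grep -E "pos|force"
python3 -m jog '[2,0,0,0,0,0,0, 0,0,0,0,0,0,0]' | grep -E "pos|force"
python3 -c "
from h import *
print(rel(LO,LU));w=robot.camera('wrist');save({'frame':w['frame'][60:300,180:600]},'w7')
print(proj(w,robot.state()['position']))"
```

```text
position: [0.4972, -0.1312, -0.0258]
contact_force: [0.2, -0.1, 0.7]
position: [0.4982, -0.1318, -0.0267]
contact_force: [1.0, -2.1, 3.3]
position: [0.4991, -0.1324, -0.0278]
contact_force: [1.3, -4.2, 7.9]
('along -157.3 left -1.6 z -27.8', array([ 1.32491436, -4.15741479,  7.91227298]))
[322.20720378 223.81162148]
```

View pics/w7.png

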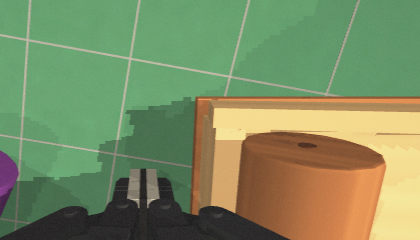

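Bench contact came at a reported z of about -26, so the real tip is about 26 mm above the reported point. I'll rise to a real tip height of about 40 mm and feel forward.

```bash
python3 -m jog '[-15,0,0,0,0,0,0, -15,0,0,0,0,0,0, -14,0,0,0,0,0,0, 0,0,4,0,0,0,0, 0,0,4,0,0,0,0, 0,0,4,0,0,0,0, 0,0,0,0,0,0,0, 0,0,0,0,0,0,0]'
python3 -c "
from h import *
print(rel(LO,LU))"
python3 -m jog '[0,0,3,0,0,0,0, 0,0,3,0,0,0,0, 0,0,3,0,0,0,0, 0,0,0,0,0,0,0]' | grep -E "pos|force"
python3 -m jog '[0,0,3,0,0,0,0, 0,0,3,0,0,0,0, 0,0,3,0,0,0,0, 0,0,0,0,0,0,0]' | grep -E "pos|force"
python3 -c "
from h import *
print(rel(LO,LU));where('dowel',LO,LU,.05)"
```

```text
clock: 12.8
position: [0.4943, -0.1186, 0.0131]
tool_rot: [-0.541, 0.455, 0.542, 0.454]
contact_force: [0.0, -0.4, 0.0]
grip_width: 0.0002
('along -142.8 left 0.8 z 13.1', array([ 0.04959674, -0.37206148,  0.00732798]))
position: [0.4932, -0.1097, 0.014]
contact_force: [0.8, 0.7, -0.4]
position: [0.4934, -0.1034, 0.0167]
contact_force: [-1.7, -8.4, 9.5]
('along -127.7 left -0.9 z 16.7', array([-1.68892427, -8.39808514,  9.47523429]))
wrist True 0.79 along -229.9 left 0.3
wrist True 0.71 along -94.5 left -0.0
wrist False 0.94 along -233.0 left 0.8
wrist False 0.68 along -92.8 left 12.6
top True 0.72 along -244.0 left -5.3
top True 0.41 along -88.6 left -11.2
top False 0.79 along -257.7 left -13.9
top False 0.42 along -92.1 left 31.5
```

```bash
python3 -m jog '[0,0,-10,0,0,0,0, 0,0,-10,0,0,0,0, 0,0,-10,0,0,0,0, -20,0,0,0,0,0,0, -20,0,0,0,0,0,0, 0,0,0,0,0,0,0, 0,0,0,0,0,0,0]'
python3 -c "
from h import *
print(rel(LO,LU))
F=[robot.camera('scene') for _ in range(16)];s=F[-1];a=np.mean([f['frame'].astype(float) for f in F],0);X=robot.state()['position'];u,v=np.int32(proj(s,X));x0,y0=u-45,v-50;k=7
for d in (0,.02,.04,.06,.08): print(d,(proj(s,X+[0,0,d])-[x0,y0])*k)
b=a[y0:y0+80,x0:x0+105];b=np.clip((b-b.min((0,1)))/(b.max((0,1))-b.min((0,1)))*255,0,255).astype(np.uint8)
b=cv2.resize(b,None,fx=k,fy=k,interpolation=cv2.INTER_CUBIC)
for d in (0,.02,.04,.06):
  p=np.int32((proj(s,X+[0,0,d])-[x0,y0])*k+3);cv2.line(b,(int(p[0])-60,int(p[1])),(int(p[0])-40,int(p[1])),(255,0,0),1)
save({'frame':b},'s8')"
```

```text
clock: 14.35
position: [0.4977, -0.1317, 0.0549]
tool_rot: [0.542, -0.454, -0.541, -0.455]
contact_force: [0.1, 0.3, -0.3]
grip_width: -0.0001
('along -156.3 left -0.2 z 54.9', array([ 0.13001432,  0.26837646, -0.34491466]))
0 [320.59102555 355.96210593]
0.02 [319.78506897 318.15936978]
0.04 [318.96650059 279.76508749]
0.06 [318.13502205 240.7652646 ]
0.08 [317.2903255  201.14546168]
```

View pics/s8.png

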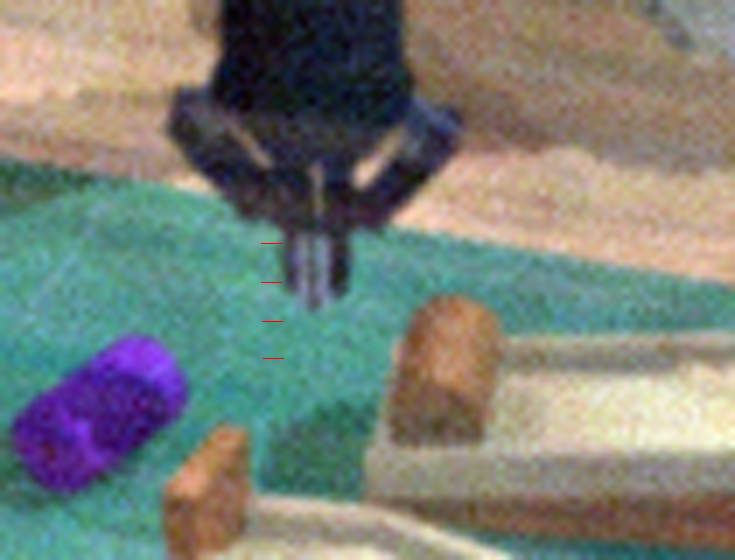

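The averaged scene view confirms the fingertip ends about 26 mm above the reported TCP. The finger is about 33 mm thick and the knuckles widen about 40 mm above the tip.

The force pattern, back and up in roughly equal parts, means the roller jams by friction when pushed at centre height. So the contact has to be below centre. I'll turn the hand 90°, lean it back and push low.

```bash
python3 -m jog '[0,0,0,7,0,0,0, 0,0,0,7,0,0,0, 0,0,0,7,0,0,0, 0,0,0,7,0,0,0, 0,0,0,7,0,0,0, 0,0,0,7,0,0,0, 0,0,0,7,0,0,0, 0,0,0,7,0,0,0, 0,0,0,7,0,0,0, 0,0,0,7,0,0,0, 0,0,0,7,0,0,0, 0,0,0,7,0,0,0]' | grep -E "pos|rot"
python3 -m jog '[0,0,0,6,0,0,0, 0,0,0,0,0,5.5,0, 0,0,0,0,0,5.5,0, 0,0,0,0,0,5,0, 0,0,0,0,0,0,0, 0,0,0,0,0,0,0]'| grep -E "pos|rot"
cat >> h.py <<'E'
from scipy.spatial.transform import Rotation as Ro
def tip(o,u):
    s=robot.state();R=Ro.from_quat(s["tool_rot"]).as_matrix();l=np.r_[-u[1],u[0],0];U=np.r_[u,0]
    B=np.array([U,l,[0,0,1]])
    T=s["position"]-.026*R[:,0]
    for n,v in(("tip",T),("front",T+.011*R[:,1]),("back",T-.011*R[:,1])): print(n,np.round(B@(v-np.r_[o,0])*1e3,1))
    print("axes in (along,left,up)\n",np.round(B@R,2),"F",np.round(B@s["contact_force"],1),"t",s["clock"])
E
python3 -c "
from h import *
tip(LO,LU);where('dowel',LO,LU,.048)"
```

```text
position: [0.497, -0.131, 0.0542]
tool_rot: [-0.096, 0.7, 0.096, 0.701]
position: [0.4968, -0.1318, 0.0536]
tool_rot: [0.037, 0.706, 0.158, 0.689]
tip [-163.4    0.6   78.6]
front [-152.9    0.6   81.6]
back [-174.     0.6   75.5]
axes in (along,left,up)
 [[ 0.27  0.96 -0.  ]
 [ 0.   -0.   -1.  ]
 [-0.96  0.27 -0.  ]] F [-0.2 -0.6 -0.6] t 16.65
wrist True 0.91 along -98.2 left -1.0
wrist False 0.9 along -98.0 left -1.2
wrist False 0.75 along -216.3 left 0.8
top True 0.91 along -103.9 left -4.6
top False 0.91 along -99.5 left 0.4
```

```bash
python3 -m jog '[15,3,0,0,0,0,0, 15,3,0,0,0,0,0, 14,4,0,0,0,0,0, 0,0,0,0,0,0,0, 0,0,0,0,0,0,0]' >/dev/null
python3 -c "
from h import *
tip(LO,LU)"
python3 -m jog '[1,4,0,0,0,0,0, 1,4,0,0,0,0,0, 1,4,0,0,0,0,0, 0.5,4,0,0,0,0,0, 0,0,0,0,0,0,0, 0,0,0,0,0,0,0]' >/dev/null
python3 -c "
from h import *
tip(LO,LU);where('dowel',LO,LU,.05)"
```

```text
tip [-140.3    0.5   39.6]
front [-129.7    0.5   42.6]
back [-150.9    0.4   36.5]
axes in (along,left,up)
 [[ 0.28  0.96  0.  ]
 [ 0.    0.   -1.  ]
 [-0.96  0.28 -0.  ]] F [ 0.4 -0.6  0. ] t 17.3667
tip [-124.9   -0.2   41.4]
front [-114.3   -0.2   44.5]
back [-135.4   -0.2   38.4]
axes in (along,left,up)
 [[ 0.27  0.96  0.  ]
 [-0.    0.   -1.  ]
 [-0.96  0.27  0.  ]] F [-3.3 -0.2  2.3] t 17.8667
wrist True 0.97 along -94.1 left -0.7
wrist False 0.79 along -94.2 left -1.3
top True 0.82 along -99.1 left 0.3
top False 0.71 along -95.7 left 0.7
```

```bash
python3 -m jog '[0.6,4,0,0,0,0,0, 0.6,4,0,0,0,0,0, 0.6,4,0,0,0,0,0, 0,0,0,0,0,0,0]' | grep force
python3 -c "
from h import *
tip(LO,LU)"
python3 -m jog '[0.6,4,0,0,0,0,0, 0.6,4,0,0,0,0,0, 0.6,4,0,0,0,0,0, 0,0,0,0,0,0,0]' | grep force
python3 -c "
from h import *
tip(LO,LU);where('dowel',LO,LU,.053)"
```

```text
contact_force: [-0.2, -0.3, 0.4]
tip [-111.4    0.5   42.1]
front [-100.8    0.5   45.2]
back [-121.9    0.5   39.1]
axes in (along,left,up)
 [[ 0.28  0.96  0.  ]
 [ 0.    0.   -1.  ]
 [-0.96  0.28 -0.  ]] F [-0.3  0.2  0.4] t 18.5
contact_force: [-0.5, -1.1, 1.6]
tip [-99.7   0.3  44. ]
front [-89.1   0.3  47. ]
back [-110.3    0.3   40.9]
axes in (along,left,up)
 [[ 0.28  0.96  0.  ]
 [ 0.    0.   -1.  ]
 [-0.96  0.28  0.  ]] F [-1.   0.7  1.6] t 18.8333
wrist True 0.63 along -68.8 left -1.9
wrist False 0.56 along -69.0 left -1.6
top True 0.73 along -74.2 left -4.9
top False 0.86 along -70.6 left -0.8
```

It rolls. Carrying on up the slope, slightly lower.

```bash
python3 -m jog '[1.8,4.7,0,0,0,0,0, 1.8,4.7,0,0,0,0,0, 1.8,4.7,0,0,0,0,0, 0.8,5,0,0,0,0,0, 0.8,5,0,0,0,0,0, 0.8,5,0,0,0,0,0, 0.8,5,0,0,0,0,0, 0.8,5,0,0,0,0,0, 0.8,5,0,0,0,0,0, 0.8,5,0,0,0,0,0, 0.8,5,0,0,0,0,0]' | grep force
python3 -c "
from h import *
tip(LO,LU);where('dowel',LO,LU,.060)"
```

```text
contact_force: [-0.2, -0.3, -0.2]
tip [-44.7   0.3  47.5]
front [-34.2   0.4  50.5]
back [-55.3   0.3  44.5]
axes in (along,left,up)
 [[ 0.28  0.96  0.  ]
 [ 0.    0.   -1.  ]
 [-0.96  0.28  0.  ]] F [-0.3  0.3 -0.2] t 20.05
wrist True 0.85 along -13.7 left -1.8
wrist False 0.71 along -13.8 left -2.9
top True 0.81 along -238.6 left -7.6
top True 0.8 along -22.0 left -7.9
top False 0.64 along -254.6 left -14.9
top False 0.59 along -15.2 left -1.8
```

```bash
python3 -m jog '[0.8,5,0,0,0,0,0, 0.8,5,0,0,0,0,0, 0.8,5,0,0,0,0,0, 0.8,5,0,0,0,0,0, 0.8,5,0,0,0,0,0, 0.8,5,0,0,0,0,0, 0.8,5,0,0,0,0,0, 0.8,5,0,0,0,0,0, 0.8,5,0,0,0,0,0, 0.8,5,0,0,0,0,0, 0.8,5,0,0,0,0,0, 0.8,5,0,0,0,0,0]' | grep force
python3 -m jog '[0.8,5,0,0,0,0,0, 0.8,5,0,0,0,0,0, 0.8,5,0,0,0,0,0, 0.8,4,0,0,0,0,0, 0.8,4,0,0,0,0,0]' | grep force
python3 -c "
from h import *
tip(LO,LU);where('dowel',LO,LU,.066)"
```

```text
contact_force: [0.2, -1.9, 1.1]
contact_force: [-0.3, -1.1, -1.0]
tip [38.9  0.5 57.2]
front [49.5  0.5 60.2]
back [28.3  0.5 54.2]
axes in (along,left,up)
 [[ 0.28  0.96  0.  ]
 [ 0.    0.   -1.  ]
 [-0.96  0.28 -0.  ]] F [-1.   0.4 -1. ] t 21.7667
wrist True 0.75 along 71.6 left -3.4
wrist False 0.63 along 70.0 left -3.1
top True 0.97 along -232.7 left -6.3
top True 0.66 along 64.0 left -8.2
top False 0.95 along -247.1 left -8.3
top False 0.56 along 70.9 left -1.4
```

Right at the crest; a few millimetres more.

```bash
python3 -m jog '[0.8,3,0,0,0,0,0, 0.8,3,0,0,0,0,0, 0.8,3,0,0,0,0,0, 0,0,0,0,0,0,0, 0,0,0,0,0,0,0, 0,0,0,0,0,0,0]' | grep force
python3 -c "
from h import *
tip(LO,LU);where('dowel',LO,LU,.064)"
```

```text
contact_force: [-0.7, 0.6, -0.6]
tip [47.7  0.4 57.4]
front [58.3  0.4 60.4]
back [37.1  0.4 54.4]
axes in (along,left,up)
 [[ 0.28  0.96  0.  ]
 [ 0.    0.   -1.  ]
 [-0.96  0.28  0.  ]] F [ 0.7  0.6 -0.6] t 22.5667
wrist True 0.78 along 91.9 left -0.8
wrist False 0.95 along 93.2 left -3.0
top True 0.67 along -237.6 left -3.9
top True 0.63 along 86.5 left -2.9
top False 0.7 along -248.0 left -10.6
top False 0.6 along 91.1 left -2.8
```

The roller is seated at 93. Now rise, level the tool, turn towards the wheel gutter and look.

```bash
python3 -m jog '[-29,8,0,0,0,0,0, -29,8,0,0,0,0,0, -29,8,0,0,0,0,0, -29,8,0,0,0,0,0, 0,0,0,0,0,-5.5,0, 0,0,0,0,0,-5.5,0, 0,0,0,0,0,-5,0, 0,0,0,6,0,0,0, 0,0,0,6,0,0,0, 0,0,0,5.5,0,0,0]' | grep force
python3 -m jog '[-20,-5,33,0,0,0,0, -20,-5,33,0,0,0,0, -20,-5,33,0,0,0,0, -20,-5,33,0,0,0,0, -20,-5,33,0,0,0,0, 0,0,0,0,0,0,0, 0,0,0,0,0,0,0]'
python3 -c "
from h import *
np.set_printoptions(precision=4,suppress=True)
w=robot.camera('wrist');t=robot.camera('top')
for p in(w,t):
  for n,z in dict(wheel_gutter_ramp=.024,wheel_gutter_crest=.049,wheel_gutter_seat=.076,wheel=.059,wheel_gutter=0).items():
    for r in robot.pinpoint(n,p)[:2]: print(n,round(r['conf'],2),np.array(r['uv']),onz(p,r['uv'],z))
where('dowel',LO,LU,.064)
a=w['frame'];m=[r for r in robot.trace('wheel_gutter',w)][:1]
if m: print(m[0]['box'],m[0]['conf'])
save({'frame':cv2.resize(a,(800,500))},'w9')"
```

```text
contact_force: [-0.4, 0.3, 0.4]
clock: 24.28
position: [0.6223, 0.0279, 0.252]
tool_rot: [0.047, 0.706, -0.047, 0.705]
contact_force: [-0.2, -0.5, 0.3]
grip_width: 0.0002
wheel_gutter_ramp 0.84 [333.3  92.1] [0.6494 0.1251 0.024 ]
wheel_gutter_crest 0.94 [334.6 237.9] [ 0.6262 -0.0713  0.049 ]
wheel_gutter_seat 0.22 [336.3 105.3] [0.6487 0.1062 0.076 ]
wheel 0.77 [439.   52.4] [0.7756 0.1496 0.059 ]
wheel 0.67 [334.5 102.9] [0.6477 0.1098 0.059 ]
wheel_gutter 0.94 [335.  180.8] [0.6375 0.0002 0.    ]
wheel_gutter_ramp 0.76 [275.2 185.6] [0.6383 0.1253 0.024 ]
wheel_gutter_crest 0.78 [344.8 190.6] [ 0.6241 -0.0733  0.049 ]
wheel_gutter_seat 0.83 [352.  187.2] [ 0.6303 -0.0917  0.076 ]
wheel 0.71 [280.6 179.2] [0.6517 0.1073 0.059 ]
wheel 0.51 [268.  134.8] [0.7783 0.1465 0.059 ]
wheel_gutter 0.79 [316.2 185.3] [0.6447 0.0078 0.    ]
wheel_gutter 0.3 [465.  248.4] [ 0.4694 -0.4228  0.    ]
wrist True 0.6 along 94.2 left -3.0
wrist False 0.96 along 93.1 left 0.3
top True 0.59 along -237.2 left -9.6
top True 0.52 along 94.2 left -9.1
top False 0.89 along -246.2 left -8.5
top False 0.38 along 108.8 left -13.0
[315.4, 77.1, 359.0, 248.4] 0.77
```

View pics/w9.png

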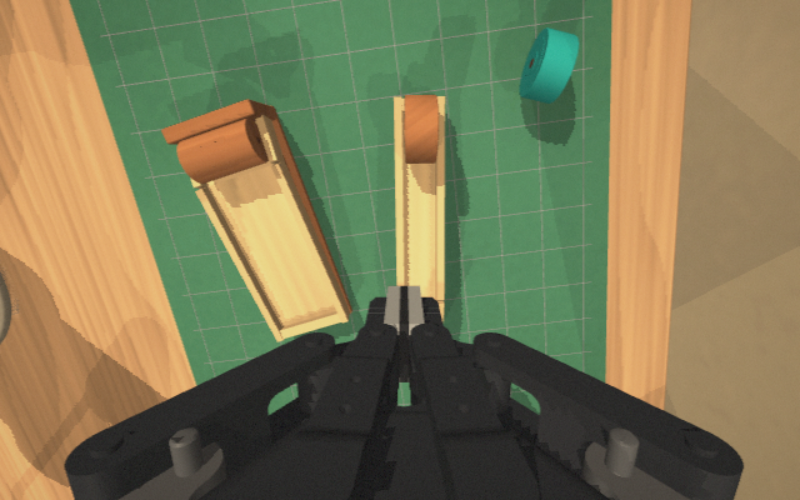

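The wheel gutter runs straight in this view at column 420, with the wheel at (422,128). The roller sits in the dip against its stop at (222,150). I'll go behind the wheel with the same low, leaned-back push.

```bash
echo 'WO=np.array([.6342,0]);WU=np.array([-.122,-.9925])' >> h.py
python3 -m jog '[26,28,2.8,0,0,0,0, 26,28,2.8,0,0,0,0, 26,28,2.8,0,0,0,0, 26,28,2.8,0,0,0,0, 26,28,2.8,0,0,0,0, 0,0,0,0,0,-5.5,0, 0,0,0,0,0,-5.5,0, 0,0,0,0,0,-5.5,0, 0,0,0,0,0,-5.5,0, 0,0,0,0,0,0,0, 0,0,0,0,0,0,0]' | grep force
python3 -c "
from h import *
tip(WO,WU);where('wheel',WO,WU,.059)"
```

```text
contact_force: [0.7, 0.2, 1.2]
tip [-177.5   -1.7  145.3]
front [-187.7   -1.6  141.2]
back [-167.3   -1.7  149.5]
axes in (along,left,up)
 [[ 0.37 -0.93  0.01]
 [-0.    0.01  1.  ]
 [-0.93 -0.37 -0.  ]] F [-0.2  0.7  1.2] t 26.15
wrist True 0.72 along -113.0 left 2.1
wrist False 0.81 along -126.7 left 2.1
top True 0.67 along 397.9 left 37.0
top True 0.65 along -116.0 left 2.1
top False 0.77 along -108.5 left 0.1
```

```bash
python3 -m jog '[24,9.5,0.5,0,0,0,0, 24,9.5,0.5,0,0,0,0, 24,9.5,0.5,0,0,0,0, 24,9.5,0.5,0,0,0,0, 0,0,0,0,0,0,0, 0,0,0,0,0,0,0]' | grep force
python3 -c "
from h import *
tip(WO,WU)"
python3 -m jog '[1.5,-3.7,0,0,0,0,0, 1.5,-3.7,0,0,0,0,0, 1.5,-3.7,0,0,0,0,0, 1.5,-3.7,0,0,0,0,0, 1.2,-3.8,0,0,0,0,0, 1.2,-3.8,0,0,0,0,0, 1,-3.9,0,0,0,0,0, 0,0,0,0,0,0,0]' | grep force
python3 -c "
from h import *
tip(WO,WU);where('wheel',WO,WU,.059)"
```

```text
contact_force: [0.6, 0.2, 1.6]
tip [-174.7    0.2   42.7]
front [-184.9    0.3   38.6]
back [-1.645e+02  1.000e-01  4.680e+01]
axes in (along,left,up)
 [[ 0.38 -0.93  0.01]
 [-0.01  0.01  1.  ]
 [-0.93 -0.38 -0.  ]] F [-0.3  0.5  1.6] t 26.95
contact_force: [-0.5, -0.6, 0.1]
tip [-146.8    0.6   45. ]
front [-157.     0.7   40.9]
back [-136.6    0.5   49.2]
axes in (along,left,up)
 [[ 0.37 -0.93  0.01]
 [-0.    0.01  1.  ]
 [-0.93 -0.37  0.  ]] F [ 0.7 -0.4  0.1] t 27.6167
wrist True 0.73 along -107.7 left -0.3
wrist False 0.55 along -94.8 left 0.1
top True 0.49 along -103.5 left -3.6
top False 0.58 along -106.3 left 0.1
```

```bash
python3 -m jog '[1.5,-3.7,0,0,0,0,0, 1.5,-3.7,0,0,0,0,0, 1.3,-3.8,0,0,0,0,0, 1.3,-3.8,0,0,0,0,0, 1.3,-3.8,0,0,0,0,0, 1,-3.9,0,0,0,0,0, 1,-3.9,0,0,0,0,0]' | grep force
python3 -c "
from h import *
tip(WO,WU);where('wheel',WO,WU,.063)"
```

```text
contact_force: [0.1, 0.1, 0.4]
tip [-119.2    0.3   46.5]
front [-129.4    0.4   42.4]
back [-109.     0.2   50.7]
axes in (along,left,up)
 [[ 0.37 -0.93  0.01]
 [-0.    0.01  1.  ]
 [-0.93 -0.37  0.  ]] F [-0.1  0.1  0.4] t 28.5
wrist True 0.6 along -83.7 left 2.8
wrist False 0.56 along -71.7 left -0.2
top False 0.74 along -78.0 left 0.8
```

```bash
python3 -m jog '[1.3,-4.9,0,0,0,0,0, 1.3,-4.9,0,0,0,0,0, 1.3,-4.9,0,0,0,0,0, 1.3,-4.9,0,0,0,0,0, 1.3,-4.9,0,0,0,0,0, 1.3,-4.9,0,0,0,0,0, 1.3,-4.9,0,0,0,0,0, 1.3,-4.9,0,0,0,0,0, 1.3,-4.9,0,0,0,0,0, 1.3,-4.9,0,0,0,0,0, 1.3,-4.9,0,0,0,0,0, 1.3,-4.9,0,0,0,0,0]' | grep force
python3 -c "
from h import *
tip(WO,WU);where('wheel',WO,WU,.070)"
python3 -m jog '[1.3,-4.9,0,0,0,0,0, 1.3,-4.9,0,0,0,0,0, 1.3,-4.9,0,0,0,0,0, 1.3,-4.9,0,0,0,0,0, 1.3,-4.9,0,0,0,0,0, 1.3,-4.9,0,0,0,0,0, 1.3,-4.9,0,0,0,0,0, 1.3,-4.9,0,0,0,0,0, 1.3,-4.9,0,0,0,0,0, 1.3,-4.9,0,0,0,0,0, 1.3,-4.9,0,0,0,0,0, 1.3,-4.9,0,0,0,0,0]' | grep force
python3 -c "
from h import *
tip(WO,WU);where('wheel',WO,WU,.078)"
```

```text
contact_force: [-1.1, 0.2, 0.2]
tip [-58.9  -0.2  54.1]
front [-69.1  -0.2  50. ]
back [-48.7  -0.3  58.2]
axes in (along,left,up)
 [[ 0.37 -0.93  0.01]
 [-0.    0.01  1.  ]
 [-0.93 -0.37  0.  ]] F [-0.  -1.1  0.2] t 29.8
wrist True 0.47 along -20.2 left 2.3
wrist False 0.45 along -9.8 left -0.7
top True 0.55 along -15.9 left -4.2
top False 0.66 along -16.7 left 0.7
contact_force: [-0.0, 0.2, 1.3]
tip [ 1.5 -0.8 61.6]
front [-8.7 -0.7 57.5]
back [11.7 -0.9 65.7]
axes in (along,left,up)
 [[ 0.37 -0.93  0.01]
 [-0.    0.01  1.  ]
 [-0.93 -0.37 -0.  ]] F [-0.2 -0.   1.3] t 31.1
wrist True 0.55 along 37.0 left 2.8
wrist True 0.38 along -52.6 left 1.7
wrist False 0.63 along -78.8 left 1.5
wrist False 0.58 along 48.7 left -1.2
top True 0.87 along 39.6 left -2.8
top False 0.72 along 43.5 left 0.9
top False 0.65 along 63.6 left -10.7
```

```bash
python3 -m jog '[1.3,-4.9,0,0,0,0,0, 1.3,-4.9,0,0,0,0,0, 1.3,-4.9,0,0,0,0,0, 1.3,-4.9,0,0,0,0,0, 1.3,-4.9,0,0,0,0,0, 1,-3,0,0,0,0,0, 1,-3,0,0,0,0,0, 1,-3,0,0,0,0,0, 0,0,0,0,0,0,0, 0,0,0,0,0,0,0]' | grep force
python3 -c "
from h import *
tip(WO,WU);where('wheel',WO,WU,.078)"
```

```text
contact_force: [1.0, 0.6, -1.4]
tip [35.7 -1.1 65.3]
front [25.5 -1.  61.2]
back [45.9 -1.2 69.4]
axes in (along,left,up)
 [[ 0.37 -0.93  0.01]
 [-0.    0.01  1.  ]
 [-0.93 -0.37 -0.  ]] F [-0.7  1.  -1.4] t 32.2333
wrist True 0.68 along 93.0 left 4.9
wrist False 0.67 along 90.0 left -1.7
top False 0.64 along 57.5 left -13.9
```

```bash
python3 -m jog '[-4,9,0,0,0,0,0, -4,9,0,0,0,0,0, -23,-9,0,0,0,0,0, -23,-9,0,0,0,0,0, -23,-9,0,0,0,0,0, -23,-9,0,0,0,0,0, -10,30,0,0,0,5.5,0, -10,30,0,0,0,5.5,0, 0,30,0,0,0,5.5,0, 0,30,0,0,0,5.5,0, 0,0,0,0,0,0,0, 0,0,0,0,0,0,0]'
python3 -c "
from h import *
where('wheel',WO,WU,.076);print('dowel');where('dowel',LO,LU,.064)
t=robot.camera('top')
for n in('glue_jar','toy_car','beech_block'): print(n,[np.round(onz(t,r['uv'],0),3) for r in robot.pinpoint(n,t)[:1]])
w=robot.camera('wrist')
a=np.vstack([cv2.resize(t['frame'][120:300,140:500],(720,360)),cv2.resize(w['frame'][:240],(640,240))[:, :] if 0 else np.pad(w['frame'][40:280],((0,0),(0,80),(0,0)))])
save({'frame':a},'f10')"
```

```text
clock: 33.53
position: [0.6459, 0.0972, 0.131]
tool_rot: [0.045, 0.706, -0.047, 0.705]
contact_force: [0.0, -0.8, 0.1]
grip_width: 0.0
top True 0.81 along 98.1 left -5.0
top False 0.5 along 100.9 left 3.1
dowel
wrist True 0.83 along 94.1 left -6.7
wrist False 0.64 along 93.3 left 2.0
top True 0.74 along -232.7 left -6.4
top True 0.66 along -7.2 left -2.3
top False 0.58 along -246.3 left -8.7
top False 0.19 along -54.4 left 3.2
glue_jar [array([0.558, 0.406, 0.   ])]
toy_car [array([ 0.454, -0.424,  0.   ])]
beech_block [array([ 0.629, -0.418,  0.   ])]
```

Both are on their seats by measurement, and the arm is clear of everything. Handing in.

```bash
python3 -c "
from h import *
where('wheel',WO,WU,.076,('top',));print(np.round(robot.state()['contact_force'],1));print(robot.finish_job())"
```

```text
top True 0.63 along 100.7 left -1.5
top False 0.69 along 99.0 left 2.2
[ 0.7 -0.7  0.1]
the job is handed in; nothing more can be done
None
```

I pushed the roller and then the wheel up their gutters and over the crest with the shut fingertips, and both measured as resting in the dip against their end stops. I handed the job in with the arm raised clear at about 34 s of the 64 s; it reports no verdict.

**Last checks**
- **Roller:** the wrist camera put it at trough x of about 93–94 mm, against a seat at 93 mm. The picture I viewed after pushing it shows it against the stop with its axis across the gutter.
- **Wheel:** the top camera put it at trough x of about 98–101 mm, against a seat at 98 mm. The limit of 12 pictures was reached, so I confirmed the wheel by the networks only, not by eye.
- **Contact:** the force on the tool was at noise level before hand-in.
- **Jar, car and block:** the arm was never near them. The top-camera estimates changed by 14–19 mm for the jar and the car between the first and last look, which is about the network's noise. The block has no valid comparison, because the first look mistook something else for it.

**What went wrong or disagreed**
- The fingertip really ends about 26 mm behind the reported TCP, so my first push passed over the roller.
- My second and third pushes jammed the roller at centre height. I solved this by leaning the tool back and pushing below centre.
- One jog call was refused because of a typing slip, and nothing moved.
- The top camera misplaced the roller in the last look, where the arm probably covered part of the view. It also kept picking up the purple look-alike, so I relied on the wrist view there.

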